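Spin the index wheel and brake it on its green mark

TASK

Try the freshly greased bearing of the bench index wheel: with the outside of a fingertip against its black knob, flick the wheel into a brisk anticlockwise spin (seen from above, as the arrow on it shows) and leave it to run until the green patch has gone by the brass pointer at least once untouched. Then, on a later pass, brake it with a fingertip pressed lightly on the wheel's flat face so that it stops with the green patch at the pointer; it must be right at this first stop, not nudged round afterwards, and then take the hand away. Do not grip the knob, do not touch it again once the wheel runs, and leave the things round about where they are.

Things in the scene. Friction and masses are not known exactly. Their poses are not given: they have to be found in the camera images.
- wheel_stand: Grey round base plate 130 mm in diameter, 12 mm thick, screwed to the bench, carrying the horizontal index wheel and, beyond the rim, a 6 mm radius post (134 mm from the axis, up to 83 mm high) with a brass pointer that points inward over the rim. Origin on the wheel's upright axis at bench height (z = 0); its +x axis points from the wheel's axis to the pointer. Its place and heading vary.
- wheel_centre (a point): Point on the wheel's axis at the height of the flat upper face, 66 mm above the bench; a steel hub 16 mm in radius stands 6 mm (its pin 12 mm) above the face there.
- index_wheel: Aluminium disc, 110 mm radius, 16 mm thick; flat rigid upper face 66 mm above the bench (dark out to 65 mm, bright outside, one height). Origin on the axis at its underside, turns with the wheel; the green patch lies along its +x, the knob along its -y. A fingertip pressed on the outer band with 3 N or more stops it almost at once.
- spin_knob: Black upright knob 15 mm in diameter and 34 mm high standing on the wheel's face and free to turn on its own pin, 48 mm from the axis, a quarter turn clockwise (seen from above) from the green patch. Origin at its foot on the face.
- knob_top (a point): Centre of the knob's top, 34 mm above the wheel's face (100 mm above the bench).
- green_patch (a point): Middle of the green patch, on the face 95 mm from the axis. The patch is painted on the outer band (75 to 107 mm from the axis) and reaches 0.25 rad to either side of this point.
- pointer_mark (a point): Fixed point right below the tip of the brass pointer, 95 mm from the axis at the height of the wheel's face; the pointer itself runs 77 mm above the bench, from its post in to 102 mm from the axis, 11 mm above the face.
- wheel_turn (a joint): Turning angle of the wheel in rad, counted on over whole turns, growing anticlockwise seen from above. At 0, 6.283, 12.566, ... the middle of the green patch stands exactly at the pointer. Starts between 0.7 and 2.7. The first untouched pass is at 6.283; stops count from 12.566 on. Free bearing: speed halves in about 6 s; flicked to 2 rad/s it runs on some 12 rad, to 3 rad/s some 20 rad.
- masking_tape: Loose roll of masking tape lying flat, 100 mm in diameter, 24 mm high, origin under its centre. Bystander.
- wax_tin: Loose round tin with a red lid, 94 mm in diameter, 30 mm high, origin under its centre. Bystander.
- driver_red: Loose screwdriver with a red handle, 210 mm long, 27 mm thick, lying down, origin under its middle. Bystander.
- glue_bottle: Loose white glue bottle with an orange nozzle, 62 mm wide, 216 mm high, standing, origin under its centre. Bystander.

How it is judged:
On the way, in this order (a step that is already met when the one before it is completed fails the run):
1. the wheel spins freely anticlockwise at over 0.8 rad/s, untouched (velocity of joint wheel_turn above 0.8 rad/s and contact force between each of the arm, the fingers and wheel_stand below 0.05 N), for 0.1 s.
2. the green patch goes by the pointer with nothing touching the wheel (horizontal distance between green_patch and pointer_mark below 0.026 m and velocity of joint wheel_turn above 0.2 rad/s and contact force between each of the arm, the fingers and wheel_stand below 0.05 N), for 0.02 s.
3. on a later pass the wheel stands still under a fingertip pressing on its face with less than 40 N, the green patch at the pointer (horizontal distance between green_patch and pointer_mark below 0.026 m and velocity of joint wheel_turn between -0.02 and 0.02 rad/s and value of joint wheel_turn above 12 rad and contact force between the fingers and index_wheel between 0.3 and 40 N), for 0.1 s.
At the end, for the whole second after the job is handed in: The wheel stands still (under 0.02 rad/s) with the middle of the green patch within 26 mm (about 0.27 rad) of the point below the pointer, on the second or a later pass, and nothing touches it (horizontal distance between green_patch and pointer_mark below 0.026 m and velocity of joint wheel_turn between -0.02 and 0.02 rad/s and value of joint wheel_turn above 12 rad).
It fails at once if after its first pass the wheel comes to rest away from the pointer, or at the first pass already (value of joint wheel_turn above 5.9 rad and velocity of joint wheel_turn between -0.02 and 0.02 rad/s and (not (horizontal distance between green_patch and pointer_mark below 0.026 m) or value of joint wheel_turn below 12 rad)).
It fails at once if the knob is touched again after the flick (wheel past its first pass) (value of joint wheel_turn above 5.9 rad and contact force between anything else and spin_knob above 0.5 N).
It fails at once if the knob is gripped between the fingers (horizontal distance between the grasp point and knob_top below 0.005 m and z of the grasp point in the frame of knob_top below 0 m and contact force between the fingers and spin_knob above 0.3 N).
It fails at once if a bystander (tape roll, tin, screwdriver, glue bottle) is moved more than 15 mm (distance of any of masking_tape, wax_tin, driver_red, glue_bottle from where it was at the start of the episode above 0.015 m).
It also fails if it takes over 56 s, if anything falls off the work surface, if the arm or the gripper's body presses on something with over 40 N, if the wrist force passes 120 N, or if a joint passes its speed limit or range.

ROBOT

A 6-joint arm with a two-finger parallel gripper is mounted at the origin on a cart in front of the work surface, level with it; the furniture and walls round the work are solid. World frame = base frame: x ahead of the robot, y to its left, z up, the work surface at z = 0. Lengths are in m, angles in rad, forces in N, time in s.
With the tool pointing down it reaches from about 0.35 to 0.725 m from the base axis. Payload 6 kg.
Tool frame: the origin (TCP) lies midway between the tips of the shut fingers; the grasp point (between the pads) lies 19 mm behind it (env.hold_point_z is the z of the grasp point in the tool frame, in m); z points along the fingers, y is the line along which they close (so a half turn about z gives the same grasp; the last joint's range is limited). The gripper opens to 85 mm and grips with 20 to 120 N. Pads are 22 mm wide; open, the fingers measure 114 mm over their backs; the gripper's body (76 mm by 85 mm) begins 54 mm behind the grasp point. The pads swing forward as they close: fully open they stand 13 mm farther back than shut.
Start: joints at [1.485, 0.04, 0.085, 0, -1.615, -0.334], TCP at [0.245, 0.548, 0.231] pointing down, gripper open.
Joint ranges: [-2.56, 2.56], [-1.29, 2.01], [-1.08, 1.49], [-3.29, 1.98], [-2.81, -0.18], [-2.99, 2.99]. Speed limits (rad/s): [2.57, 2.57, 3.01, 3.14, 3.14, 3.14].

INTERFACE

Orientations are given as a unit quaternion [x, y, z, w].
In Python, from bench import env gives the robot as it stands. The module is installed in compiled form; this text tells all that it offers.
- The arm moves only by the shell command python3 -m handwheel 'ROWS' [FORCE]. ROWS is JSON, a list of rows, each a list of 3 entries, a list of its own where there are three numbers: the turn, a rotation vector about the tool's x, y, z in degrees, then the shift along the tool's x, y, z in mm, then the opening, from -1 (shut) to 1 (fully open). In form: [[[wx, wy, wz], [tx, ty, tz], grip], ...]. A call has 1 to 10 rows; each row is the pose to reach, as a shift and turn from the pose commanded when the call began, along the tool's axes at that moment; what a row does not reach only later rows make up. A row lasts 1/8 s, in which the tool goes at most 62.5 mm and 10.7 degrees, less where a joint would pass 70% of its speed; a pose out of reach is approached as far as the arm can. A call with a gripper value outside its range is refused whole. The fingers move at their own pace and stop on an object; FORCE is the grip in N (left out, the last holds). Time passes only in rows, so rows that repeat a pose let the fingers close. It gives the time, the measured TCP pose, the force, the opening and the grip force at its end, in the units of the state.
- env.sense(): the state, without advancing time (a new reading comes with each control period).
- env.get_image(name): name is "side" or "top" or "wrist"; returns a dict with "image" (400x640x3 uint8, red, green, blue), "fx", "fy", "cx", "cy" (pixels), "world_from_camera" (4x4, takes a point from camera to world coordinates); the wrist camera has in their place "hand_eye" (4x4, takes a point from camera to tool coordinates, whose origin is the TCP and whose axes are the flange's). Camera axes: x right, y down, z forward; pixel columns grow to the right and rows downward; lengths in m; the calibration is good to about 2 mm. The wrist camera is an equidistant fisheye: a pixel r from the principal point sees the ray r / f radians off the axis. A picture is of the moment at which its call begins: read the wrist's pose just before it. There is no depth.
- env.hand_in(): hands the job in; it is judged then, once.
The state is a dict: "clock": time; "joint_pos": joint angles; "dq": joint speeds; "joint_torque": joint torques, N m; "position": TCP position; "ee_rot": TCP orientation; "force": force on the tool from outside, world axes, zero at the start; "ft_torque": the same for the moment, N m; "grip_width": opening from 0.0 (shut) to 1.0 (fully open); "grasp_force": force on a finger pad.
Only numpy, scipy, OpenCV 4.12 (cv2) and the standard library are available. Lean on these libraries where they do the work, as an engineer would, in place of code of your own. Each camera call takes 0.05 s, during which the arm holds its last target. There are 200 camera calls.

## Working session

There is one attempt and no reset: what is moved stays moved. The work goes in short steps, Python scripts to look and compute and a shell command to move; the robot and the scene stay as the last step left them, time stands still between calls to the robot, and variables do not carry over. Pictures are saved under pics/ and viewed, at most 10 in all, crops included, and the job is handed in when it is done.

```bash
mkdir -p pics
python3 - <<'E'
from bench import env
import cv2
s=env.sense();print({k:(v if not hasattr(v,'tolist') else v.tolist()) for k,v in s.items()}, env.hold_point_z)
for n in("top","side"):
    r=env.get_image(n);cv2.imwrite(f"pics/{n}0.png",r["image"][:,:,::-1]);print(n,r["fx"],r["fy"],r["cx"],r["cy"],r["world_from_camera"])
E
```

```text
{'clock': 0.0, 'joint_pos': [1.4846608141905357, 0.04078624837082097, 0.08381135561148485, -0.00048034045960110766, -1.6154906754753464, -0.3336905544535202], 'dq': [0.0006125475132770018, 0.0004116657753313786, -0.0013703937301089186, 0.00035901361193004487, 0.0005927922479165504, 0.00046611599983959097], 'joint_torque': [0.0009029833017848432, -36.819305419921875, 34.741272926330566, 6.932505816221237, -0.005502306448761374, 2.198454751578538e-09], 'position': [0.24435152250711276, 0.5476297173109695, 0.2302903745218908], 'ee_rot': [0.9780508654646954, -0.20836446530387032, -0.00013505988783819273, 0.0008578585076750097], 'force': [0.17976244768672248, 0.9087020059642028, 0.16005181982350508], 'ft_torque': [0.035161212067721555, 0.0057928028978454504, -0.025051282656960827], 'grasp_force': 0.0, 'grip_width': 0.9994211421511061} -0.0187
top 363.39336302510947 363.39336302510947 318.30107730333975 200.61869864170671 [[-0.02395058 -0.99134468  0.12908177  0.34369042]
 [-0.99954075  0.02614375  0.01532277  0.12557036]
 [-0.01856483 -0.1286555  -0.99151556  1.15169043]
 [ 0.          0.          0.          1.        ]]
side 473.52903532488125 473.52903532488125 316.53135158759414 197.56344334873376 [[ 0.87167441 -0.27853717  0.40323785 -0.1128814 ]
 [-0.49002204 -0.50857848  0.70797339 -0.90880333]
 [ 0.00788119 -0.81471773 -0.5798042   0.93310288]
 [ 0.          0.          0.          1.        ]]
```

View pics/top0.png

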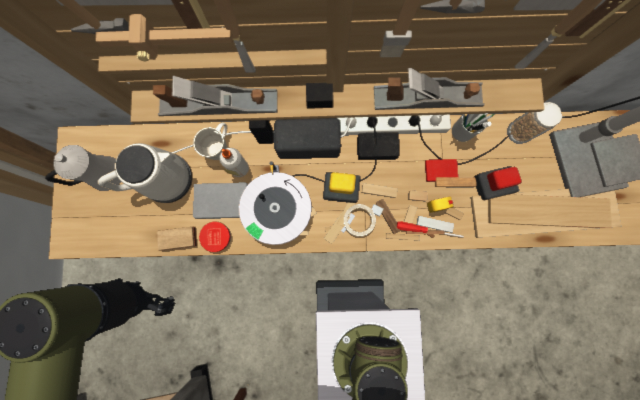

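View pics/side0.png

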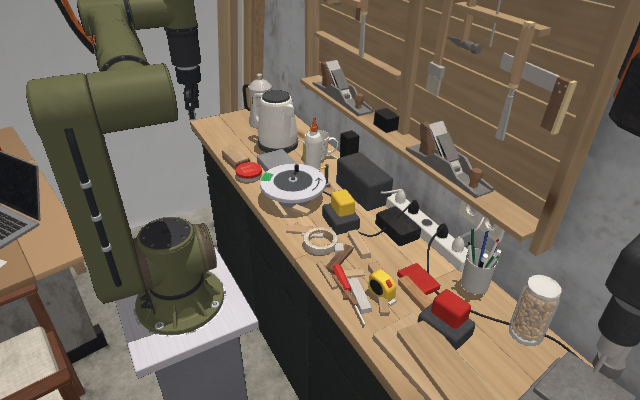

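Run:
```python
import cv2,numpy as np
t=cv2.imread("pics/top0.png")[150:260,190:340];s=cv2.imread("pics/side0.png")[110:220,230:380]
cv2.imwrite("pics/crop0.png",cv2.resize(t,None,fx=5,fy=5,interpolation=cv2.INTER_CUBIC))
cv2.imwrite("pics/crop1.png",cv2.resize(s,None,fx=5,fy=5,interpolation=cv2.INTER_CUBIC))
```

```text
(no output)
```

View pics/crop0.png

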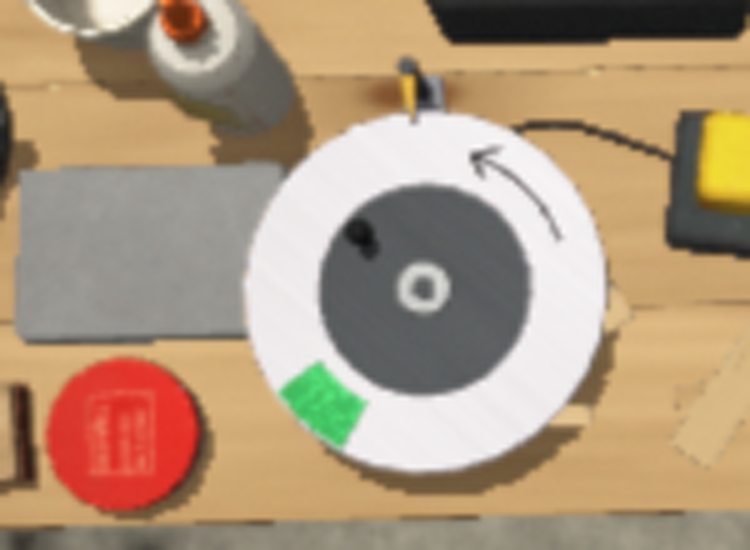

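View pics/crop1.png

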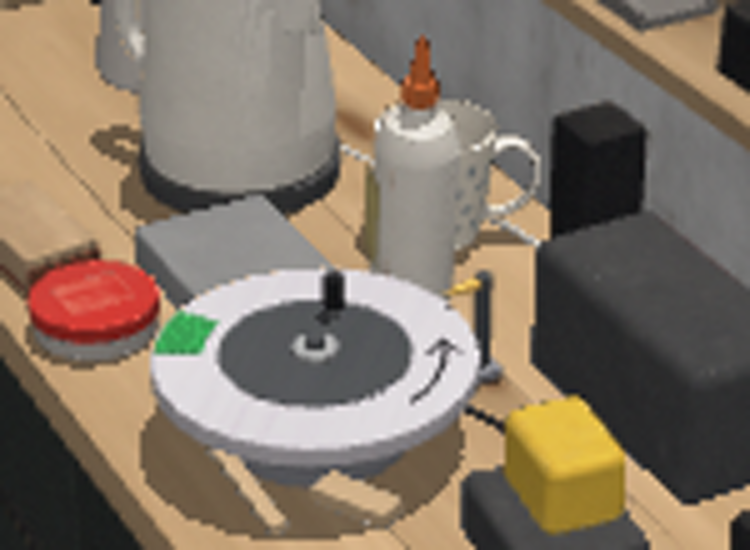

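```bash
cat > geo.py <<'E'
import numpy as np
F=363.39336;C=(318.301,200.6187)
T=np.array([[-0.02395058,-0.99134468,0.12908177,0.34369042],[-0.99954075,0.02614375,0.01532277,0.12557036],[-0.01856483,-0.1286555,-0.99151556,1.15169043],[0,0,0,1]])
def w(u,v,z):
    d=T[:3,:3]@[(u-C[0])/F,(v-C[1])/F,1];o=T[:3,3];return o+d*(z-o[2])/d[2]
E
python3 - <<'E'
from geo import *
import cv2
f=lambda a,b,z:w(190+(a-2)/5,150+(b-2)/5,z)
t=cv2.imread("pics/top0.png")
P={k:f(*v) for k,v in dict(cen=(425.5,291,.066),hub=(423,288,.072),dark=(425,289.5,.066),L=(244,291,.066),R=(607,291,.066),T=(425,110,.066),B=(425,474,.066),post=(407,64,.083),tip=(415,118,.077),green=(325,405,.066),knobtop=(358,231,.1),knobfoot=(371,252,.066),tinc=(124,432,.03),bottle=(184,18,.216),slabTR=(283,165,.0),slabTL=(20,170,0)).items()}
for k,v in P.items():print(k,v.round(4))
c=P['cen']
for k in P:
    d=(P[k]-c)[:2];print(k,np.hypot(*d).round(4),np.degrees(np.arctan2(d[1],d[0])).round(1))
E
```

```text
cen [0.4667 0.2742 0.066 ]
hub [0.4679 0.2749 0.072 ]
dark [0.4676 0.2745 0.066 ]
L [0.4695 0.384  0.066 ]
R [0.4638 0.1648 0.066 ]
T [0.5778 0.2735 0.066 ]
B [0.3572 0.2754 0.066 ]
post [0.6027 0.2819 0.083 ]
tip [0.5707 0.2781 0.077 ]
green [0.3997 0.335  0.066 ]
knobtop [0.4993 0.3089 0.1   ]
knobfoot [0.4913 0.307  0.066 ]
tinc [0.388  0.4666 0.03  ]
bottle [0.5988 0.3809 0.216 ]
slabTR [0.5584 0.3747 0.    ]
slabTL [0.5598 0.5456 0.    ]
cen 0.0 0.0
hub 0.0013 29.6
dark 0.001 17.8
L 0.1098 88.5
R 0.1094 -91.5
T 0.1111 -0.3
B 0.1095 179.4
post 0.1363 3.2
tip 0.1041 2.2
green 0.0905 137.8
knobtop 0.0476 46.8
knobfoot 0.041 53.2
tinc 0.2079 112.3
bottle 0.1698 38.9
slabTR 0.1361 47.6
slabTL 0.2869 71.1
```

```bash
cat >> geo.py <<'E'
from scipy.spatial.transform import Rotation as Ro
cen=np.array([.467,.2745]);head=np.radians(3)
def pol(r,deg,z):a=np.radians(deg);return np.array([*(cen+r*np.array([np.cos(a),np.sin(a)])),z])
def delta(target,yaw_y=None):
    from bench import env
    s=env.sense();R=Ro.from_quat(s["ee_rot"]);print("clk",s["clock"],"pos",np.round(s["position"],4),"F",np.round(s["force"],2))
    print("shift mm",np.round(R.inv().apply(np.array(target)-s["position"])*1000,1))
    if yaw_y is not None:
        a=np.radians(yaw_y);y=np.array([np.cos(a),np.sin(a),0]);z=np.array([0,0,-1.])
        D=Ro.from_matrix(np.c_[np.cross(y,z),y,z]);print("rotvec deg",np.degrees((R.inv()*D).as_rotvec()).round(1))
E
python3 -c "
from geo import *
delta(pol(.09,150,.085),-42.5)"
```

```text
clk 0.1 pos [0.2444 0.5476 0.2304] F [ 0.43 -0.96 -0.15]
shift mm [225.1 149.1 145.6]
rotvec deg [  0.1   0.  -71.6]
```

```bash
python3 -m handwheel '[[[0,0,-10],[45,30,0],-1],[[0,0,-20],[90,60,0],-1],[[0,0,-30],[135,90,0],-1],[[0,0,-40],[180,120,20],-1],[[0,0,-50],[225,149,50],-1],[[0,0,-60],[225,149,90],-1],[[0,0,-71.6],[225,149,125],-1],[[0,0,-71.6],[225,149,140],-1],[[0,0,-71.6],[225,149,146],-1],[[0,0,-71.6],[225,149,146],-1]]'
python3 - <<'E'
from bench import env
import cv2,numpy as np
t=env.get_image("top")["image"][130:280,170:370];s=env.get_image("side")["image"][80:230,200:400]
im=np.vstack([t,s])[:,:,::-1];cv2.imwrite("pics/h1.png",cv2.resize(im,None,fx=2,fy=2))
cv2.imwrite("pics/h1.png",cv2.resize(np.hstack([t,s])[:,:,::-1],None,fx=2,fy=2,interpolation=cv2.INTER_CUBIC))
from geo import *
delta(pol(.09,150,.066),-42.5)
E
```

```text
clock: 1.35
position: [0.3895, 0.3206, 0.0861]
ee_rot: [0.915, 0.402, 0.0, -0.0]
force: [0.1, -0.2, 0.4]
grip_width: -0.001
grasp_force: 0.0
clk 1.45 pos [0.3896 0.3208 0.0867] F [ 0.36  0.18 -0.24]
shift mm [-1.4  0.5 20.7]
rotvec deg [-0.  -0.1  0. ]
```

View pics/h1.png

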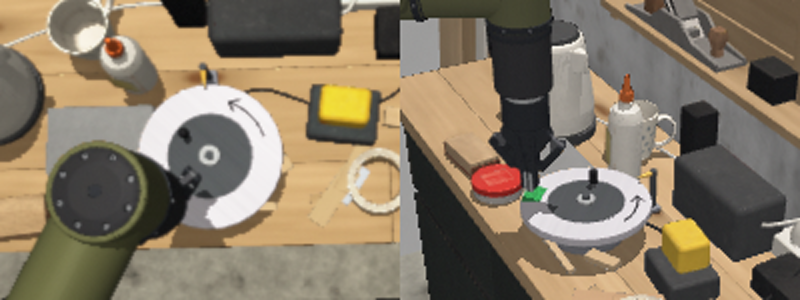

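```bash
python3 -m handwheel '[[[0,0,0],[0,0,16],-1],[[0,0,0],[0,0,16],-1]]'; for i in 1 2; do python3 -m handwheel '[[[0,0,0],[0,0,3],-1],[[0,0,0],[0,0,3],-1]]'|egrep 'posi|force:';done
```

```text
clock: 1.7
position: [0.3886, 0.3194, 0.0675]
ee_rot: [0.915, 0.403, -0.001, 0.001]
force: [-0.1, 0.4, -0.5]
grip_width: 0.001
grasp_force: 0.0
position: [0.3893, 0.3202, 0.0664]
force: [-0.3, 0.2, -0.1]
grasp_force: 0.0
position: [0.3904, 0.3217, 0.0661]
force: [-1.7, 1.3, 10.0]
grasp_force: 4.6
```

```bash
python3 -m handwheel '[[[0,0,0],[0,0,-30],-1],[[0,0,0],[0,0,-60],-1],[[0,0,0],[21,40,-60],-1],[[0,0,0],[42,80,-60],-1],[[0,0,0],[63.5,118,-60],-1],[[0,0,0],[63.5,118,-40],-1],[[0,0,0],[63.5,118,-16],-1],[[0,0,0],[63.5,118,-16],-1]]'
python3 - <<'E'
from bench import env
import cv2,numpy as np
from geo import *
t=env.get_image("top")["image"][130:280,170:370];s=env.get_image("side")["image"][130:230,240:373]
s=cv2.resize(s,(200,150),interpolation=cv2.INTER_CUBIC)
cv2.imwrite("pics/h2.png",cv2.resize(np.hstack([t,s])[:,:,::-1],None,fx=2,fy=2,interpolation=cv2.INTER_CUBIC))
k=pol(.048,47.5,.08);delta(k)
E
```

```text
clock: 3.2
position: [0.5175, 0.2865, 0.0765]
ee_rot: [0.915, 0.403, -0.002, 0.001]
force: [1.0, -0.1, 1.3]
grip_width: 0.004
grasp_force: 0.0
clk 3.3 pos [0.519  0.2875 0.0799] F [ 0.83 -0.3   0.84]
shift mm [  3.3 -29.5  -0.2]
```

View pics/h2.png

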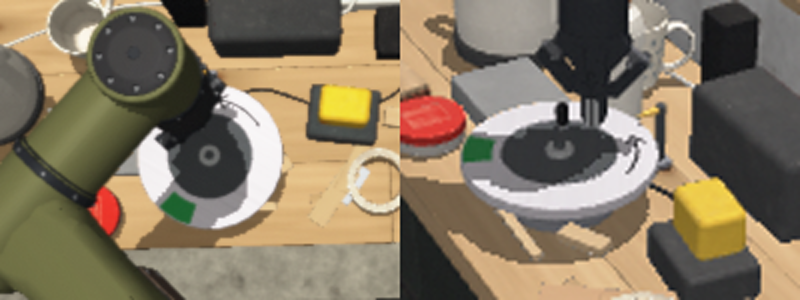

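```bash
python3 -m handwheel '[[[0,0,0],[0,-5,0],-1],[[0,0,0],[0,-14,0],-1],[[0,0,0],[0,-26,0],-1],[[0,0,0],[0,-38,0],-1],[[0,0,0],[0,-42,0],-1],[[0,0,0],[0,-30,-15],-1],[[0,0,0],[0,-30,-46],-1],[[0,0,0],[-30,-75,-46],-1],[[0,0,0],[-63.5,-118,-46],-1],[[0,0,0],[-63.5,-118,-46],-1]]'
cat > meas.py <<'E'
from bench import env
import cv2,numpy as np,sys
from geo import *
K=np.array([[473.529,0,316.531],[0,473.529,197.563],[0,0,1]])
def green(n,im,M):
    hsv=cv2.cvtColor(im,cv2.COLOR_RGB2HSV);m=(cv2.inRange(hsv,(45,90,40),(80,255,255))>0)
    v,u=np.nonzero(m);f,cx,cy=(F,*C) if n=="top" else (473.529,316.531,197.563)
    d=np.c_[(u-cx)/f,(v-cy)/f,np.ones(len(u))]@M[:3,:3].T;o=M[:3,3]
    p=(o+d*((.066-o[2])/d[:,2])[:,None])[:,:2]-cen
    r=np.hypot(*p.T);p=p[(r>.07)&(r<.115)]
    if len(p)<4:return None,len(p)
    a=np.arctan2(p[:,1],p[:,0]);a0=np.angle(np.exp(1j*a).mean());dd=np.angle(np.exp(1j*(a-a0)))
    return (a0+(dd.min()+dd.max())/2-head)%(2*np.pi),len(p),round(np.ptp(dd),2)
if __name__=="__main__":
    for i in range(int(sys.argv[1])):
        for n in("top","side"):
            c=env.sense()["clock"];r=env.get_image(n);g=green(n,r["image"],np.array(r["world_from_camera"]));print(n,round(c,3),g)
    s=env.sense();print(s["clock"],np.round(s["position"],4),np.round(s["force"],1))
E
python3 meas.py 2
```

```text
clock: 4.55
position: [0.3878, 0.3204, 0.1269]
ee_rot: [0.915, 0.404, 0.001, -0.001]
force: [0.2, -0.3, -0.1]
grip_width: 0.0
grasp_force: 0.0
top 4.55 (np.float64(5.132472788970321), 142, np.float64(0.48))
side 4.6 (np.float64(5.300314191115976), 78, np.float64(0.51))
top 4.65 (np.float64(5.390164990487505), 142, np.float64(0.49))
side 4.7 (np.float64(5.5291399105163626), 75, np.float64(0.47))
4.75 [0.3902 0.32   0.1258] [ 0.3 -1.5  0.5]
```

```bash
for i in 1 2; do python3 -m handwheel '[[[0,0,0],[0,0,0],-1],[[0,0,0],[0,0,0],-1],[[0,0,0],[0,0,0],-1],[[0,0,0],[0,0,0],-1],[[0,0,0],[0,0,0],-1],[[0,0,0],[0,0,0],-1],[[0,0,0],[0,0,0],-1],[[0,0,0],[0,0,0],-1]]' | grep clock; python3 meas.py 3; done
```

```text
clock: 5.75
top 5.75 (np.float64(1.6008957679038567), 18, np.float64(0.19))
side 5.8 (np.float64(1.838433928077069), 66, np.float64(0.49))
top 5.85 (None, 0)
side 5.9 (np.float64(2.058591266476196), 67, np.float64(0.49))
top 5.95 (None, 0)
side 6.0 (np.float64(2.265630257678347), 69, np.float64(0.48))
6.05 [0.3893 0.3201 0.1253] [ 0.1 -0.  -0.1]
clock: 7.05
top 7.05 (np.float64(4.514077626267119), 156, np.float64(0.49))
side 7.1 (np.float64(4.640571744580016), 79, np.float64(0.52))
top 7.15 (np.float64(4.710914456335662), 148, np.float64(0.49))
side 7.2 (np.float64(4.848275934910766), 80, np.float64(0.53))
top 7.25 (np.float64(4.901238586022906), 143, np.float64(0.49))
side 7.3 (np.float64(5.039800232559431), 79, np.float64(0.53))
7.35 [0.3893 0.3201 0.1253] [0.7 0.5 0.1]
```

```bash
python3 -m handwheel '[[[0,0,0],[0,0,20],-1],[[0,0,0],[0,0,40],-1],[[0,0,0],[0,0,50],-1],[[0,0,0],[0,0,50],-1],[[0,0,0],[0,0,50],-1],[[0,0,0],[0,0,50],-1],[[0,0,0],[0,0,50],-1],[[0,0,0],[0,0,50],-1]]' | egrep 'clock|posit'; python3 meas.py 1;  python3 -m handwheel '[[[0,0,0],[0,0,0],-1],[[0,0,0],[0,0,0],-1],[[0,0,0],[0,0,0],-1],[[0,0,0],[0,0,0],-1],[[0,0,0],[0,0,0],-1],[[0,0,0],[0,0,0],-1],[[0,0,0],[0,0,0],-1],[[0,0,0],[0,0,0],-1]]' | grep clock; python3 meas.py 1; python3 -m handwheel '[[[0,0,0],[0,0,0],-1],[[0,0,0],[0,0,0],-1],[[0,0,0],[0,0,0],-1],[[0,0,0],[0,0,0],-1],[[0,0,0],[0,0,0],-1],[[0,0,0],[0,0,0],-1],[[0,0,0],[0,0,0],-1],[[0,0,0],[0,0,0],-1]]' | grep clock; python3 meas.py 1
```

```text
clock: 8.35
position: [0.3893, 0.3202, 0.0755]
top 8.35 (np.float64(0.5896076479882821), 140, np.float64(0.48))
side 8.4 (np.float64(0.6725076259044457), 66, np.float64(0.49))
8.45 [0.3893 0.3201 0.0753] [-0.3 -0.1  0.4]
clock: 9.45
top 9.45 (None, 0)
side 9.5 (np.float64(2.334996964520461), 38, np.float64(0.45))
9.55 [0.3892 0.3201 0.0753] [-1.  -0.2 -0.6]
clock: 10.55
top 10.55 (np.float64(3.8555737898837976), 152, np.float64(0.49))
side 10.6 (np.float64(3.9226047286684445), 85, np.float64(0.53))
10.65 [0.3893 0.3201 0.0753] [ 0.5  0.1 -0.3]
```

```bash
python3 -m handwheel '[[[0,0,0],[0,0,0],-1],[[0,0,0],[0,0,0],-1],[[0,0,0],[0,0,0],-1],[[0,0,0],[0,0,0],-1],[[0,0,0],[0,0,0],-1],[[0,0,0],[0,0,0],-1],[[0,0,0],[0,0,0],-1],[[0,0,0],[0,0,0],-1]]' | grep clock; python3 meas.py 2
```

```text
clock: 11.65
top 11.65 (np.float64(5.1744060220574575), 143, np.float64(0.48))
side 11.7 (np.float64(5.277666684345588), 77, np.float64(0.51))
top 11.75 (np.float64(5.288397168052257), 143, np.float64(0.49))
side 11.8 (np.float64(5.377093973626115), 79, np.float64(0.51))
11.85 [0.3893 0.3201 0.0753] [-0.7 -0.5 -0.1]
```

```bash
python3 -m handwheel '[[[0,0,0],[0,0,0],-1],[[0,0,0],[0,0,0],-1],[[0,0,0],[0,0,0],-1],[[0,0,0],[0,0,0],-1],[[0,0,0],[0,0,6],-1],[[0,0,0],[0,0,13],-1],[[0,0,0],[0,0,13],-1],[[0,0,0],[0,0,13],-1],[[0,0,0],[0,0,13],-1],[[0,0,0],[0,0,13],-1]]'; python3 meas.py 2
```

```text
clock: 13.1
position: [0.3909, 0.3224, 0.066]
ee_rot: [0.915, 0.404, 0.003, -0.001]
force: [-2.2, 1.7, 15.4]
grip_width: 0.0
grasp_force: 7.3
top 13.1 (np.float64(6.071320126484661), 142, np.float64(0.48))
side 13.15 (np.float64(6.104305714040573), 67, np.float64(0.47))
top 13.2 (np.float64(6.071320126484661), 142, np.float64(0.48))
side 13.25 (np.float64(6.104305714040573), 68, np.float64(0.47))
13.3 [0.3909 0.3223 0.066 ] [-2.2  1.9 15. ]
```

```bash
for i in 1 2; do python3 -m handwheel '[[[0,0,0],[0,0,-0.2],-1],[[0,0,0],[0,0,-0.4],-1],[[0,0,0],[0,0,-0.6],-1],[[0,0,0],[0,0,-0.8],-1],[[0,0,0],[0,0,-1],-1],[[0,0,0],[0,0,-1.2],-1],[[0,0,0],[0,0,-1.4],-1],[[0,0,0],[0,0,-1.6],-1],[[0,0,0],[0,0,-1.8],-1],[[0,0,0],[0,0,-2],-1]]'|egrep 'clock|posi|^force'; python3 meas.py 1; done
```

```text
clock: 14.55
position: [0.3902, 0.3213, 0.0661]
force: [-1.0, 1.0, 8.0]
top 14.55 (np.float64(6.082736560786373), 143, np.float64(0.48))
side 14.6 (np.float64(6.107533248100963), 68, np.float64(0.47))
14.65 [0.3902 0.3212 0.0661] [-0.2  1.3  8.2]
clock: 15.9
position: [0.3893, 0.3199, 0.0662]
force: [0.9, -0.8, 3.6]
top 15.9 (np.float64(6.1021256741034975), 143, np.float64(0.48))
side 15.95 (np.float64(6.116167297069062), 67, np.float64(0.47))
16.0 [0.3893 0.3199 0.0661] [ 2.2 -0.6  4.2]
```

```bash
python3 -m handwheel '[[[0,0,0],[0,0,-0.15],-1],[[0,0,0],[0,0,-0.3],-1],[[0,0,0],[0,0,-0.45],-1],[[0,0,0],[0,0,-0.6],-1],[[0,0,0],[0,0,-0.75],-1],[[0,0,0],[0,0,-0.9],-1],[[0,0,0],[0,0,-1.05],-1],[[0,0,0],[0,0,-1.2],-1],[[0,0,0],[0,0,-1.35],-1],[[0,0,0],[0,0,-1.5],-1]]'|egrep 'clock|posi|^force'; python3 meas.py 2
```

```text
clock: 17.25
position: [0.3893, 0.3201, 0.0678]
force: [-0.3, 0.3, 1.0]
top 17.25 (np.float64(6.104186749886009), 145, np.float64(0.48))
side 17.3 (np.float64(6.122087386474407), 67, np.float64(0.49))
top 17.35 (np.float64(6.104186749886009), 145, np.float64(0.48))
side 17.4 (np.float64(6.122087386474407), 68, np.float64(0.49))
17.45 [0.3893 0.3201 0.0678] [-0.4  0.3 -0.8]
```

Released at about −0.17 rad and standing still. I'll take the hand away, then check heading and rest.

```bash
python3 -m handwheel '[[[0,0,0],[0,0,-10],-1],[[0,0,0],[0,0,-40],-1],[[0,0,0],[0,0,-80],-1],[[0,0,0],[-20,-30,-110],-1],[[0,0,0],[-50,-60,-120],-1],[[0,0,0],[-60,-90,-120],-1],[[0,0,0],[-60,-90,-120],-1],[[0,0,0],[-60,-90,-120],-1]]'|egrep 'clock|posi|^force'; python3 meas.py 2
python3 - <<'E'
from bench import env
import cv2
t=env.get_image("top")["image"][155:255,200:330]
cv2.imwrite("pics/fin.png",cv2.resize(t[:,:,::-1],None,fx=5,fy=5,interpolation=cv2.INTER_CUBIC))
E
```

```text
clock: 18.45
position: [0.2826, 0.3366, 0.1883]
force: [0.4, 0.5, 0.3]
top 18.45 (np.float64(6.104186749886009), 145, np.float64(0.48))
side 18.5 (np.float64(6.122087386474407), 68, np.float64(0.49))
top 18.55 (np.float64(6.104186749886009), 144, np.float64(0.48))
side 18.6 (np.float64(6.122087386474407), 67, np.float64(0.49))
18.65 [0.2829 0.3363 0.1877] [-0.4  0.7  0. ]
```

View pics/fin.png

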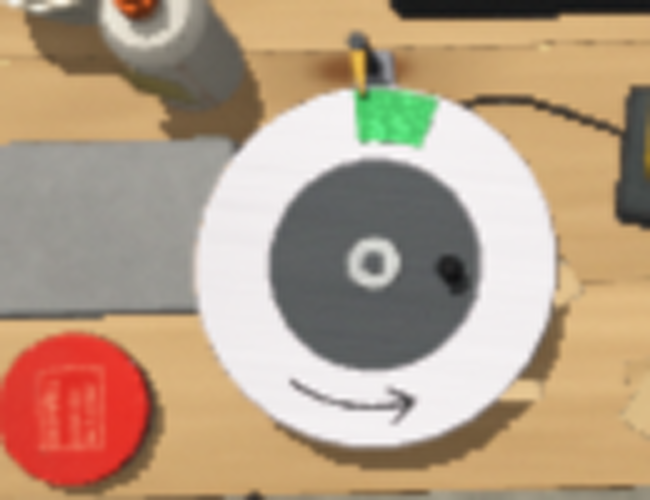

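The wheel stands still, with the green patch (crop about 396,117) under the pointer (tip about 363,95). The offset is about 0.18 rad, inside the 0.27 limit, and the hand is clear.

```bash
python3 -c "
from bench import env
print(env.hand_in())"
```

```text
the job is handed in; nothing more can be done
None
```

The job is handed in (no verdict came back): one flick spun the wheel to about 2.6 rad/s, I braked it on its third pass, and it stands still with the green patch about 0.18 rad short of the pointer (limit 0.27), about 0.03 rad of that offset having closed as I slowly lifted the finger, and the hand is clear.

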